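# Push in the plungers of three finished units in packing order

## Task

Three finished aluminium units stand on the bench with their black locking plungers out; set the locks before packing: with a fingertip lightly press the plunger on the low round unit, then the one on the square unit, then the one on the tall unit with the cut-off corners, in that order, each in clearly more than half of its 14 mm travel, where it stays by itself. Press gently (under 25 N) and do not ram a plunger against its stop, do not pick up, shift or tip any unit, and leave the bin, bearing ring, screwdriver and oil bottle alone. Finish with the hand clear of everything.

Things in the scene. Friction and masses are not known exactly. Their poses are not given: they have to be found in the camera images.
- round_unit: The round unit: a low round aluminium drum, 70 mm in diameter, 40 mm high (about 0.4 kg), standing loose on the bench. Origin at the centre of its underside, z up. A black push plunger stands at the centre of its top face.
- round_plunger_top (a point): Centre of the top of the round unit's black plunger cap (flat disc, 28 mm in diameter, 7 mm thick); it moves down with the plunger. Out, it is 62 mm above the bench (22 mm above the unit's top face); fully in, 48 mm. The cap stays clear of the unit's top face.
- round_plunger (a joint): How far the round unit's plunger is pushed in, straight down, in m: 0 out, 0.014 at its hard stop; starts at 0 to 0.0015. Friction holds it where it is left; it takes about 4 N to start it, rising evenly to about 6.8 N at the stop, so a force stop of 5.5 to 6 N ends the press at 7.5 to 10 mm, short of the stop; pressing on against the stop is stiff and soon passes 25 N.
- square_unit: The square unit: a square aluminium block, 64 x 64 mm, 55 mm high (about 0.5 kg), standing loose on the bench. Origin at the centre of its underside, z up. A black push plunger stands at the centre of its top face.
- square_plunger_top (a point): Centre of the top of the square unit's black plunger cap (flat disc, 28 mm in diameter, 7 mm thick); it moves down with the plunger. Out, it is 77 mm above the bench (22 mm above the unit's top face); fully in, 63 mm. The cap stays clear of the unit's top face.
- square_plunger (a joint): How far the square unit's plunger is pushed in, straight down, in m: 0 out, 0.014 at its hard stop; starts at 0 to 0.0015. Friction holds it where it is left; it takes about 4 N to start it, rising evenly to about 6.8 N at the stop, so a force stop of 5.5 to 6 N ends the press at 7.5 to 10 mm, short of the stop; pressing on against the stop is stiff and soon passes 25 N.
- tall_unit: The tall unit: a tall upright aluminium housing with its two upper corners cut off at 45 degrees, 84 mm wide along its y, 44 mm thick along its x, 72 mm high (about 0.6 kg), standing loose on the bench. Origin at the centre of its underside, z up. A black push plunger stands at the centre of its top face.
- tall_plunger_top (a point): Centre of the top of the tall unit's black plunger cap (flat disc, 28 mm in diameter, 7 mm thick); it moves down with the plunger. Out, it is 94 mm above the bench (22 mm above the unit's top face); fully in, 80 mm. The cap stays clear of the unit's top face.
- tall_plunger (a joint): How far the tall unit's plunger is pushed in, straight down, in m: 0 out, 0.014 at its hard stop; starts at 0 to 0.0015. Friction holds it where it is left; it takes about 4 N to start it, rising evenly to about 6.8 N at the stop, so a force stop of 5.5 to 6 N ends the press at 7.5 to 10 mm, short of the stop; pressing on against the stop is stiff and soon passes 25 N.
- bin: Bystander: open yellow plastic bin, 100 x 150 mm, 60 mm high, beyond the units. Origin at the centre of its underside.
- bearing: Bystander: steel bearing ring lying flat, 52 mm outside, 22 mm hole, 14 mm high, on the robot's side of the units. Origin at the centre of its underside.
- screwdriver: Bystander: black-handled screwdriver, 190 mm long, lying to the left of the units along its own x, handle to -x.
- oil: Bystander: small white oil bottle with a black cap, 40 mm in diameter, 100 mm high, upright to the right of the units. Origin at the centre of its underside.
Things that resemble listed ones, but are neither listed nor needed, are in the scene too. Leave any blue or orange look-alike of the square_unit alone.

How it is judged:
By the outcome, as a careful person would: the job done as asked, in the order asked, and still so for the second after the job is handed in, with the robot touching nothing.
It also fails if it takes over 51 s, if anything falls off the work surface, if the arm or the gripper's body presses on something with over 40 N, if the wrist force passes 120 N, or if a joint passes its speed limit or range.

## Robot

A 6-joint arm with a two-finger parallel gripper is mounted at the origin on the work surface. World frame = base frame: x ahead of the robot, y to its left, z up, the work surface at z = 0. Lengths are in m, angles in rad, forces in N, time in s.
With the tool pointing down it reaches from about 0.225 to 0.875 m from the base axis. Payload 3.4 kg.
Tool frame: the origin (TCP) lies at the very end of the fingers, on their centre line; the grasp point (between the pads) lies 19 mm behind it; z points along the fingers, y is the line along which they close (so a half turn about z gives the same grasp; the last joint's range is limited). The gripper opens to 85 mm and grips with 20 to 120 N. Pads are 22 mm wide; open, the fingers measure 114 mm over their backs; the gripper's body (76 mm by 85 mm) begins 54 mm behind the grasp point. The pads swing forward as they close: fully open they stand 13 mm farther back than shut.
Start: joints at [1.094, 0.276, 1.505, -0, 1.361, -0.121], TCP at [0.2, 0.539, 0.195] pointing down, gripper open.
Joint ranges: [-2.89, 2.89], [-0.75, 2.08], [0.22, 2.7], [-1.18, 4.32], [0.11, 2.71], [-2.7, 2.7]. Speed limits (rad/s): [2.57, 2.57, 3.14, 3.14, 3.14, 3.14].

## Interface

Orientations are given as a unit quaternion [w, x, y, z].
In Python, from rig import readout, vision, manip gives the robot as it stands.
- The arm moves only by the shell command python3 -m handwheel 'ROWS' [FORCE]. ROWS is JSON, a list of rows, each a list of 3 entries, a list of its own where there are three numbers: the shift along the tool's x, y, z in mm, then the turn, a rotation vector about the tool's x, y, z in units of 6 degrees (1.0 is 6 degrees), then the closure, from -1 (fully open) to 1 (shut), so that 0 is half open. A call has 1 to 20 rows; each row shifts and turns the commanded pose from where the row before left it, along the tool's axes as they then stand; what a row does not reach is not made up. A row lasts 1/8 s, in which the tool goes at most 62.5 mm and 10.7 degrees, less where a joint would pass 70% of its speed; a pose out of reach is approached as far as the arm can. A call is refused whole if a number of a shift passes 62.5 or a number of a turn 1, either way. A call with a gripper value outside its range is refused whole. The fingers move at their own pace and stop on an object; FORCE is the grip in N (left out, the last holds). Time passes only in rows, so rows that do not move let the fingers close. It gives the time, the measured TCP pose, the force, the opening and the grip force at its end, in the units of the state.
- readout.get_state(): the state, without advancing time (a new reading comes with each control period).
- vision.get_image(name): name is "scene" or "top" or "wrist"; returns the picture (420x560x3 uint8, blue, green, red); there is no depth.
- vision.camera_params(name): a dict with "intrinsics" (3x3 intrinsics, pixels), "rvec" (rotation vector, rad) and "tvec" (3), from world to camera coordinates, as OpenCV has them; the wrist camera has in their place "hand_eye" (4x4, takes a point from camera to tool coordinates, whose origin is the TCP and whose axes are the flange's). Camera axes: x right, y down, z forward; pixel columns grow to the right and rows downward; lengths in m; the calibration is good to about 2 mm. A picture is of the moment at which its call begins: read the wrist's pose just before it. camera_params takes no time and is no camera call.
- manip.sign_off(): hands the job in; it is judged then, once.
The state is a dict: "clock": time; "qpos": joint angles; "qd": joint speeds; "effort": joint torques, N m; "position": TCP position; "ee_rot": TCP orientation; "contact_force": force on the tool from outside, world axes, zero at the start; "moment": the same for the moment, N m; "width": finger opening in m; "gripper_force": force on a finger pad.
Only numpy, scipy, OpenCV 4.12 (cv2) and the standard library are available. Lean on these libraries where they do the work, as an engineer would, in place of code of your own. Each camera call takes 0.05 s, during which the arm holds its last target. There are 200 camera calls.

## Working session

There is one attempt and no reset: what is moved stays moved. The work goes in short steps, Python scripts to look and compute and a shell command to move; the robot and the scene stay as the last step left them, time stands still between calls to the robot, and variables do not carry over. Pictures are saved under pics/ and viewed, at most 10 in all, crops included, and the job is handed in when it is done.

```bash
mkdir -p pics
python3 - <<'E'
from rig import readout, vision
import cv2
print(readout.get_state())
for n in("scene","top"):
    cv2.imwrite(f"pics/{n}0.png",vision.get_image(n)); print(n,vision.camera_params(n))
E
```

```text
{'clock': 0.0, 'qpos': array([ 1.09398807e+00,  2.76589452e-01,  1.50612794e+00,  3.25852996e-05,
        1.36071481e+00, -1.21001208e-01]), 'qd': array([ 0.00126123, -0.00075328,  0.0007956 , -0.00103033,  0.00011198,
       -0.00013905]), 'effort': array([-1.08995348e-04, -4.16774046e+01, -2.45807451e+01, -5.02788298e-04,
        1.12024162e-02, -2.14865054e-05]), 'position': array([0.20001755, 0.53845406, 0.19444502]), 'ee_rot': array([-2.86074119e-04,  1.76969863e-01,  9.84215841e-01, -8.74299416e-04]), 'contact_force': array([-0.54752614, -0.41265018,  0.11162374]), 'moment': array([-0.009103  ,  0.05793502, -0.02667418]), 'gripper_force': 0.0, 'width': 0.08474407962127142}
scene {'intrinsics': array([[488.7713993 ,   0.        , 273.22871856],
       [  0.        , 488.7713993 , 210.11100232],
       [  0.        ,   0.        ,   1.        ]]), 'rvec': array([ 2.42447183,  0.8687436 , -0.24822096]), 'tvec': array([-0.44299115, -0.22470456,  1.39589969])}
top {'intrinsics': array([[391.92358884,   0.        , 281.69922905],
       [  0.        , 391.92358884, 210.36385554],
       [  0.        ,   0.        ,   1.        ]]), 'rvec': array([ 2.18434816, -2.17214929,  0.16620505]), 'tvec': array([-0.0163464 ,  0.54292945,  1.06845269])}
```

View pics/scene0.png

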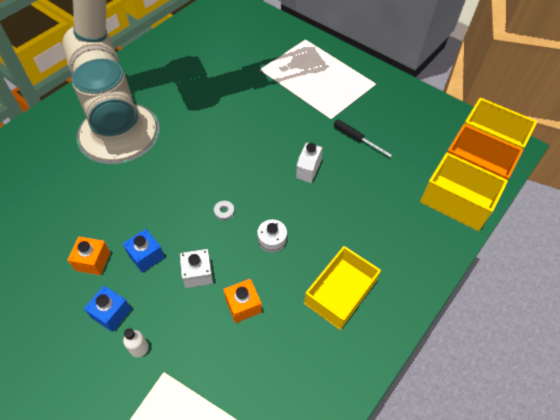

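View pics/top0.png

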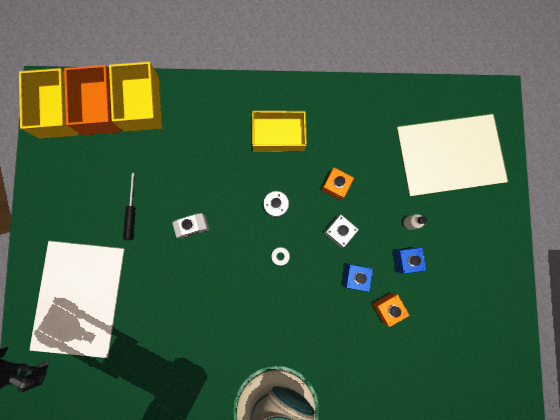

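The scene picture shows the round unit at (272,235), the square one at (196,267) and the tall one at (310,160). In the top picture they are at (276,203), (343,231) and (188,225). The blue and orange look-alikes stand around the square unit.

```bash
cat > h.py <<'E'
import numpy as np, cv2
from rig import readout, vision
def cam(n):
    p=vision.camera_params(n); R=cv2.Rodrigues(p["rvec"])[0]
    return p["intrinsics"],R,-R.T@p["tvec"]
def ray(c,uv):
    K,R,o=c; d=R.T@np.linalg.inv(K)@np.array([*uv,1.]); return o,d
def onplane(c,uv,z):
    o,d=ray(c,uv); return o+d*(z-o[2])/d[2]
def tri(r1,r2):
    A=np.c_[r1[1],-r2[1]]; s=np.linalg.lstsq(A,r2[0]-r1[0],rcond=None)[0]
    a,b=r1[0]+s[0]*r1[1],r2[0]+s[1]*r2[1]; return (a+b)/2,np.linalg.norm(a-b)
def dark(img,uv,r=12,t=70):
    u,v=uv; c=img[v-r:v+r+1,u-r:u+r+1].max(2); m=(c<t).astype(np.uint8)
    n,l,s,ce=cv2.connectedComponentsWithStats(m)
    k=min(range(1,n),key=lambda i:np.hypot(*(ce[i]-r))-.05*s[i,4])
    return ce[k]+[u-r,v-r],s[k]
E
python3 - <<'E'
from h import *
S,T=cam("scene"),cam("top"); si,ti=cv2.imread("pics/scene0.png"),cv2.imread("pics/top0.png")
for n,s,t,h in(("round",(272,229),(276,203),.062),("square",(194,260),(343,231),.077),("tall",(311,148),(188,225),.094)):
    a,sa=dark(si,s,9);b,sb=dark(ti,t,9)
    print(n,a.round(1),sa,b.round(1),sb,onplane(S,a,h-.003).round(4),onplane(T,b,h-.001).round(4),tri(ray(S,a),ray(T,b)))
crop=lambda i,u,v:cv2.resize(i[v-35:v+35,u-35:u+35],(260,260),interpolation=0)
cv2.imwrite("pics/c.png",np.vstack([np.hstack([crop(si,*p) for p in((272,229),(194,260),(311,148))]),np.hstack([crop(ti,*p) for p in((276,203),(343,231),(188,225))])]))
E
```

```text
round [272. 228.] [ 5  4  9  9 69] [275.3 201.3] [ 5  4  9  8 48] [0.5659 0.002  0.059 ] [0.5645 0.0053 0.061 ] (array([0.56479963, 0.00459956, 0.05488941]), np.float64(0.0015445799539033664))
square [193.9 259.4] [ 4  4 11 10 83] [343.6 228.1] [ 5  4  9  6 33] [ 0.4894 -0.1794  0.074 ] [ 0.4911 -0.1789  0.076 ] (array([ 0.49068604, -0.17944064,  0.07565543]), np.float64(0.0013744739400984862))
tall [310.8 147.1] [ 5  4  8  9 60] [186.7 223.9] [ 3  4 10  9 74] [0.5009 0.2377 0.091 ] [0.4983 0.2375 0.093 ] (array([0.499209  , 0.23899937, 0.08836769]), np.float64(0.00150657879294515))
```

View pics/c.png

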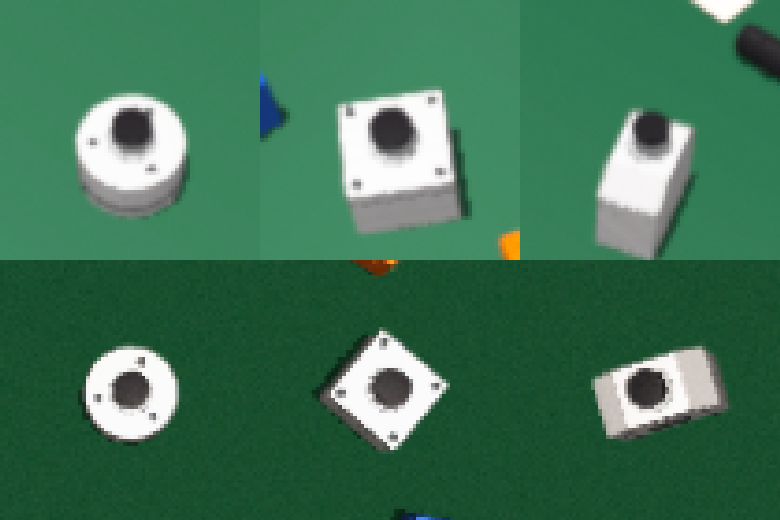

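Each plunger cap is a dark disc centred close to where I seeded it. In the top view the masks came out partial because the threshold was too low. I'll re-measure with a higher one and work out the shifts in tool axes.

```bash
cat >> h.py <<'E'
def totool(P):
    s=readout.get_state(); w,x,y,z=s["ee_rot"]
    from scipy.spatial.transform import Rotation as Ro
    return (Ro.from_quat([x,y,z,w]).inv().apply(np.array(P)-s["position"])*1000).round(1)
E
python3 - <<'E'
from h import *
S,T=cam("scene"),cam("top"); si,ti=cv2.imread("pics/scene0.png"),cv2.imread("pics/top0.png")
for n,s,t,h in(("round",(272,229),(276,203),.062),("square",(194,260),(343,231),.077),("tall",(311,148),(188,225),.094)):
  for th in(90,110):
    a,sa=dark(si,s,9,th);b,sb=dark(ti,t,9,th)
    P=onplane(T,b,h-.001)
    print(n,th,sa[2:],b.round(1),sb[2:],onplane(S,a,h-.004).round(4),P.round(4),tri(ray(S,a),ray(T,b))[0].round(4),totool([*P[:2],h+.03]))
E
```

```text
round 90 [10  9 80] [275.7 202.1] [10  9 70] [0.5653 0.0025 0.058 ] [0.5623 0.0042 0.061 ] [0.5635 0.0043 0.0538] [-525.7 -374.5  103. ]
round 110 [11 11 94] [275.7 202.2] [10 10 76] [0.5655 0.0022 0.058 ] [0.5619 0.0043 0.061 ] [0.5633 0.0044 0.0528] [-525.3 -374.6  103. ]
square 90 [11 10 91] [342.6 229.8] [10 10 75] [ 0.4891 -0.1795  0.073 ] [ 0.4863 -0.1761  0.076 ] [ 0.4868 -0.1778  0.0678] [-517.3 -570.    88.4]
square 110 [ 11  12 104] [342.9 229.7] [11 10 81] [ 0.4894 -0.1794  0.073 ] [ 0.4866 -0.1768  0.076 ] [ 0.4872 -0.1781  0.0685] [-517.8 -570.6   88.4]
tall 90 [ 9 10 73] [186.6 223.8] [10 10 80] [0.5008 0.2383 0.09  ] [0.4985 0.2378 0.093 ] [0.4994 0.2393 0.0879] [-384.6 -177.8   70.7]
tall 110 [ 9 11 83] [186.7 224. ] [11 11 87] [0.5011 0.2387 0.09  ] [0.4981 0.2376 0.093 ] [0.4993 0.2396 0.0875] [-384.2 -178.2   70.7]
```

Both views agree to about 3 mm and the triangulated heights fit the caps. I'll move above the round unit with the fingers shut.

```bash
python3 -m handwheel '[[[-35,-25,0],[0,0,0],1],[[-35,-25,0],[0,0,0],1],[[-35,-25,0],[0,0,0],1],[[-35,-25,0],[0,0,0],1],[[-35,-25,0],[0,0,0],1],[[-35,-25,0],[0,0,0],1],[[-35,-25,0],[0,0,0],1],[[-35,-25,0],[0,0,0],1],[[-35,-25,0],[0,0,0],1],[[-35,-25,0],[0,0,0],1],[[-35,-25,0],[0,0,0],1],[[-35,-25,0],[0,0,0],1],[[-35,-25,0],[0,0,0],1],[[-35,-25,0],[0,0,0],1],[[-18,-12,0],[0,0,0],1],[[-10,-13,0],[0,0,0],1],[[0,0,0],[0,0,0],1],[[0,0,0],[0,0,0],1]]' 20
python3 - <<'E'
from h import *
s=readout.get_state(); print(s["position"],s["width"])
print(totool([.564,.003,.062]))
cv2.imwrite("pics/w1.png",vision.get_image("wrist"))
E
```

```text
clock: 2.35
position: [0.5544, 0.0081, 0.1954]
ee_rot: [-0.0, 0.177, 0.984, 0.0]
contact_force: [0.3, 0.5, -0.1]
width: 0.0002
gripper_force: 0.0
[0.55443033 0.00811016 0.19536511] 0.00018342575559305357
[-10.9  -1.5 133.4]
```

View pics/w1.png

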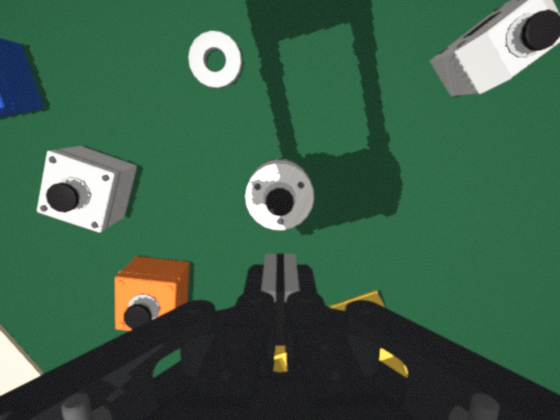

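The wrist view shows all three caps: round (279,202), square (63,197) and tall (543,32). This gives a third independent fix.

Run:
```python
from h import *
from scipy.spatial.transform import Rotation as Ro
p=vision.camera_params("wrist"); K=np.array(p["intrinsics"]); H=np.array(p["hand_eye"])
s=readout.get_state(); w,x,y,z=s["ee_rot"]; R=Ro.from_quat([x,y,z,w]).as_matrix()@H[:3,:3]
o=s["position"]+Ro.from_quat([x,y,z,w]).apply(H[:3,3])
im=cv2.imread("pics/w1.png")
for n,uv,h,r in(("round",(279,202),.062,22),("square",(63,197),.077,22),("tall",(537,32),.094,22)):
    a,sa=dark(im,uv,r,60); q=onplane((K,R.T,o),a,h-.002); print(n,a.round(1),sa,q.round(4))
```

```text
round [279.4 201.3] [  9   9  27  26 547] [0.5623 0.0049 0.06  ]
square [ 62.6 197. ] [  6   9  32  27 655] [ 0.4868 -0.1771  0.075 ]
tall [540.7  30.1] [   6    1   39   39 1169] [0.4985 0.2386 0.092 ]
```

All three cameras agree to about 2 mm. I'll descend to just above the round cap.

```bash
python3 -m handwheel '[[[-9.5,-1,20],[0,0,0],1],[[0,0,30],[0,0,0],1],[[0,0,30],[0,0,0],1],[[0,0,25],[0,0,0],1],[[0,0,15],[0,0,0],1],[[0,0,6],[0,0,0],1],[[0,0,0],[0,0,0],1],[[0,0,0],[0,0,0],1]]'; python3 -c "
from h import *
print(totool([.563,.004,.062]))"
```

```text
clock: 3.4
position: [0.5646, 0.0028, 0.0703]
ee_rot: [0.001, 0.177, 0.984, 0.0]
contact_force: [-0.3, -0.4, -0.5]
width: 0.0001
gripper_force: 0.0
[2.  0.5 8.3]
```

```bash
python3 -m handwheel '[[[2,0,2],[0,0,0],1],[[0,0,2],[0,0,0],1],[[0,0,2],[0,0,0],1],[[0,0,1],[0,0,0],1],[[0,0,1],[0,0,0],1],[[0,0,1],[0,0,0],1],[[0,0,1],[0,0,0],1],[[0,0,1],[0,0,0],1],[[0,0,1],[0,0,0],1],[[0,0,1],[0,0,0],1],[[0,0,1],[0,0,0],1],[[0,0,0],[0,0,0],1]]'
```

```text
clock: 4.9
position: [0.5618, 0.0035, 0.0552]
ee_rot: [-0.0, 0.177, 0.984, 0.0]
contact_force: [-0.3, 0.7, -0.2]
width: 0.0002
gripper_force: 0.0
```

There's no force although the TCP is 7 mm below the nominal top of the cap, so I'll look before going on.

Run:
```python
from h import *
print(readout.get_state()["position"],readout.get_state()["contact_force"])
a=vision.get_image("wrist");b=vision.get_image("scene")
cv2.imwrite("pics/w2.png",np.hstack([cv2.resize(a[120:330,180:390],(400,400)),cv2.resize(b[190:270,230:310],(400,400))]))
```

```text
[0.5618418  0.00353555 0.05520136] [-0.30087605  0.65024727 -0.24422773]
```

View pics/w2.png

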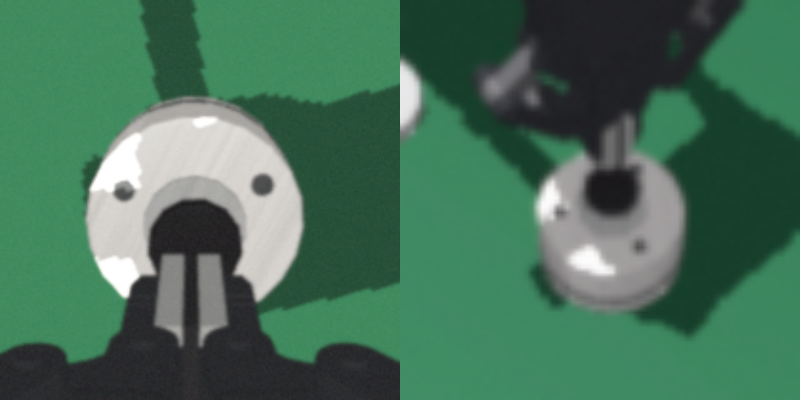

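```bash
cat >> h.py <<'E'
def wcam():
    from scipy.spatial.transform import Rotation as Ro
    p=vision.camera_params("wrist"); K=np.array(p["intrinsics"]); H=np.array(p["hand_eye"])
    s=readout.get_state(); w,x,y,z=s["ee_rot"]; Q=Ro.from_quat([x,y,z,w])
    return K,(Q.as_matrix()@H[:3,:3]).T,s["position"]+Q.apply(H[:3,3])
def proj(c,P):
    q=c[0]@(c[1]@(np.array(P)-c[2])); return q[:2]/q[2]
E
python3 - <<'E'
from h import *
W=wcam(); p=readout.get_state()["position"]
f=lambda P:((proj(W,P)-[180,120])*400/210).round()   # crop pixels
print("tcp",f(p),"cam",W[2])
v=np.array([W[2][0]-.563,W[2][1]-.0035]); v/=np.linalg.norm(v)
for c in((.563,.0035),):
  for h in (.062,.059,.055,.048):
    print(h,[f([c[0]+.014*a*v[0]-.014*b*v[1],c[1]+.014*a*v[1]+.014*b*v[0],h]) for a,b in((1,0),(0,1),(0,-1))])
  print("drum",[f([c[0]+.035*a*v[0]-.035*b*v[1],c[1]+.035*a*v[1]+.035*b*v[0],.04]) for a,b in((1,0),(0,1),(0,-1))])
E
```

```text
tcp [190. 238.] cam [0.49611769 0.02794961 0.23483017]
0.062 [array([191., 203.]), array([143., 250.]), array([240., 249.])]
0.059 [array([191., 200.]), array([143., 246.]), array([239., 245.])]
0.055 [array([191., 196.]), array([144., 241.]), array([238., 240.])]
0.048 [array([191., 189.]), array([146., 232.]), array([237., 232.])]
drum [array([191., 115.]), array([ 82., 223.]), array([301., 223.])]
```

The reading could be a relaxed contact, since the plunger is held by friction and I ended on a rest row. I'll move 1 mm more and read the force while moving.

```bash
python3 -m handwheel '[[[0,0,0.5],[0,0,0],1],[[0,0,0.7],[0,0,0],1]]';python3 -m handwheel '[[[0,0,0.5],[0,0,0],1]]'
```

```text
clock: 5.25
position: [0.562, 0.0035, 0.0541]
ee_rot: [0.0, 0.177, 0.984, 0.0]
contact_force: [0.6, -0.9, 0.5]
width: -0.0002
gripper_force: 0.0
clock: 5.38
position: [0.5619, 0.0035, 0.0535]
ee_rot: [-0.0, 0.177, 0.984, 0.0]
contact_force: [0.8, 0.2, -0.7]
width: -0.0001
gripper_force: 0.0
```

```bash
python3 -m handwheel '[[[0,0,1],[0,0,0],1]]'|grep -E "pos|contact";python3 -m handwheel '[[[0,0,1],[0,0,0],1]]'|grep -E "pos|contact";python3 -m handwheel '[[[0,0,1],[0,0,0],1]]'|grep -E "pos|contact"
```

```text
position: [0.562, 0.0035, 0.0526]
contact_force: [-0.4, -0.2, 0.3]
position: [0.5619, 0.0035, 0.0515]
contact_force: [-0.0, 0.4, -0.8]
position: [0.5619, 0.0035, 0.0505]
contact_force: [-0.2, 0.7, -0.0]
```

Still no force, so I'll look closely before going further.

Run:
```python
from h import *
a=vision.get_image("wrist");b=vision.get_image("scene")
cv2.imwrite("pics/w3full.png",a); cv2.imwrite("pics/s3.png",b)
cv2.imwrite("pics/w3.png",np.hstack([cv2.resize(np.clip(a[200:290,235:325]*2.0,0,255).astype(np.uint8),(400,400)),cv2.resize(np.clip(b[200:250,250:300]*2.,0,255).astype(np.uint8),(400,400))]))
W=wcam(); print([(proj(W,P)).round() for P in(readout.get_state()["position"],[.563,.0035,.062],[.563,.0035,.050])])
# height of cap by its front edge relative to drum front edge along column 280
for f in("pics/w2raw","pics/w3full"):
    i=cv2.imread(f+".png")
    if i is not None: print(i[165:275:3,280].max(1))
```

```text
[array([280., 245.]), array([281., 255.]), array([281., 246.])]
[ 81  80 104 115 172 171 212 221 219 219 218 217 216 218 220 217 210 169
 169 167 170  49  42  37  37  38  39  38  33  36  39  38  36  36  41  40
  40][ WARN:0@0.638] global loadsave.cpp:275 findDecoder imread_('pics/w2raw.png'): can't open/read file: check file path/integrity
```

View pics/w3.png

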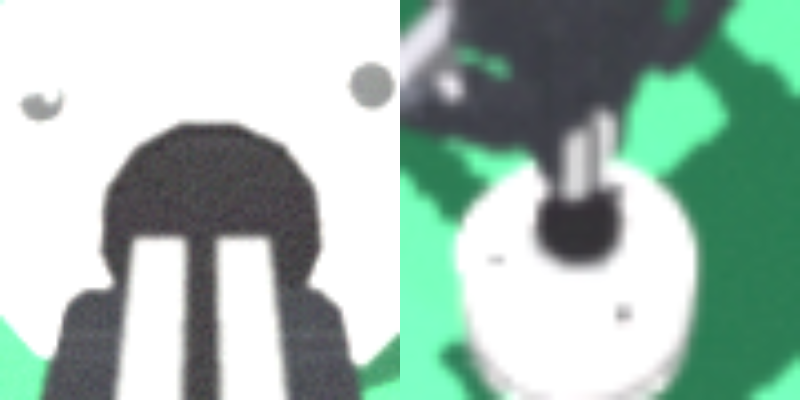

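Run:
```python
from h import *
for f in("scene0","s3"):
    i=cv2.imread(f"pics/{f}.png").max(2)
    print(f); print(i[218:244,268:277:2].T)
S=cam("scene")
for h in(.062,.055,.048): print(h,proj(S,[.563,.0035,h]).round(1))
W=wcam(); print(W[2])
v=W[2][:2]-[.563,.0035]; v/=np.linalg.norm(v); n=np.array([-v[1],v[0]])
c=np.array([.563,.0035])
for h in(.062,.055,.050,.048): print(h,proj(W,[*(c+.014*v),h]).round(1),np.ptp([proj(W,[*(c+.014*(np.cos(t)*v+np.sin(t)*n)),h])[0] for t in np.linspace(0,6.28,60)]).round(1))
print("drum front",proj(W,[*(c+.035*v),.04]))
i=cv2.imread("pics/w3full.png").max(2)
for y in range(236,258,4): print(y,np.where(i[y,250:315]<70)[0][[0,-1]]+250)
```

```text
scene0
[[135 162 229 252 251 231 150  73  48  48  48  50  50  70 117 174 217 225
  237 251 253 253 253 253 252 247]
 [138 183 239 251 235 118  52  45  47  48  48  49  47  49  66 103 137 182
  208 232 252 253 253 253 253 253]
 [139 195 243 250 224  94  46  46  47  47  47  48  49  52  59  93 133 184
  223 239 252 253 253 253 253 253]
 [138 188 242 251 239 147  62  46  46  48  48  48  47  46  62 102 134 179
  211 233 252 253 253 253 253 251]
 [133 154 225 251 239 147  85  71  61  55  53  51  54  79 114 154 195 225
  243 249 231 180 229 252 252 245]]
s3
[[ 35  37  36  43  69  88  73  40  28  28  27  30  37  67 106 127 129 132
  143 156 166 216 245 250 252 248]
 [ 69  70  71  71  76  82  68  39  28  27  28  27  28  31  58 102 128 131
  133 144 159 160 161 175 223 250]
 [108 108 107 108 108 106  86  39  28  27  27  27  28  29  47  94 127 131
  135 147 158 159 159 159 167 217]
 [ 76  75  76  77  76  62  35  29  27  27  27  27  27  31  59 102 127 131
  135 147 160 160 161 161 161 161]
 [ 95 106 128 135 119  76  49  43  34  32  34  35  48  77 111 128 132 137
  150 152 138 131 147 159 161 158]]
0.062 [271.5 226.3]
0.055 [271.4 227.8]
0.048 [271.4 229.4]
[0.49604049 0.02795424 0.22998355]
0.062 [280.5 229.8] 52.4
0.055 [280.4 225.6] 50.5
0.05 [280.4 222.8] 49.2
0.048 [280.4 221.7] 48.8
drum front [280.22455307 182.24723162]
236 [264 300]
240 [261 303]
244 [259 305]
248 [258 305]
252 [258 306]
256 [258 306]
```

In the scene view the lower edge of the cap hasn't moved, whereas a 10 mm press would shift it 2.2 px. The real fingertip therefore sits about 10 mm or more above the reported TCP. I'll go on in small force-checked steps.

```bash
for k in 1; do python3 -m handwheel '[[[0,0,0.7],[0,0,0],1]]'|grep -E "pos|contact";python3 -m handwheel '[[[0,0,0.7],[0,0,0],1]]'|grep -E "pos|contact";python3 -m handwheel '[[[0,0,0.7],[0,0,0],1]]'|grep -E "pos|contact"; python3 -m handwheel '[[[0,0,0.7],[0,0,0],1]]'|grep -E "pos|contact"; done
```

```text
position: [0.562, 0.0035, 0.0499]
contact_force: [-0.5, -0.5, 0.3]
position: [0.562, 0.0035, 0.0492]
contact_force: [-0.1, 0.7, 0.5]
position: [0.562, 0.0035, 0.0485]
contact_force: [0.4, 0.6, 0.8]
position: [0.5619, 0.0035, 0.0478]
contact_force: [-0.1, -0.3, 0.6]
```

```bash
python3 -m handwheel '[[[0,0,0.7],[0,0,0],1]]'|grep -E "pos|contact";python3 -m handwheel '[[[0,0,0.7],[0,0,0],1]]'|grep -E "pos|contact";python3 -m handwheel '[[[0,0,0.7],[0,0,0],1]]'|grep -E "pos|contact"; python3 -m handwheel '[[[0,0,0.7],[0,0,0],1]]'|grep -E "pos|contact"
```

```text
position: [0.5619, 0.0035, 0.047]
contact_force: [0.0, 0.2, -0.6]
position: [0.562, 0.0035, 0.0464]
contact_force: [0.2, 0.1, -0.6]
position: [0.5619, 0.0035, 0.0456]
contact_force: [0.8, 0.1, 0.9]
position: [0.5619, 0.0035, 0.0449]
contact_force: [0.4, -1.3, 0.1]
```

Run:
```python
from h import *
S=cam("scene");W=wcam()
W=(W[0],W[1],W[2]+[0,0,.0505-readout.get_state()["position"][2]])
print(tri(ray(S,(273.3,224.5)),ray(W,(280.6,253.3))))
for h in(.05,.062,.07,.08): print(h,onplane(W,(280.6,253.3),h).round(4),onplane(S,(273.3,224.5),h).round(4))
a=vision.get_image("wrist");b=vision.get_image("scene"); cv2.imwrite("pics/s4.png",b);cv2.imwrite("pics/w4full.png",a)
print(b.max(2)[218:244,268:277:2].T)
cv2.imwrite("pics/w4.png",np.hstack([cv2.resize(np.clip(a[200:290,235:325]*2.0,0,255).astype(np.uint8),(400,400)),cv2.resize(np.clip(b[200:250,250:300]*2.,0,255).astype(np.uint8),(400,400))]))
```

```text
(array([0.56294233, 0.00623989, 0.06524105]), np.float64(0.005370489201321745))
0.05 [0.5671 0.002  0.05  ] [0.5586 0.0159 0.05  ]
0.062 [0.5624 0.0038 0.062 ] [0.5632 0.0101 0.062 ]
0.07 [0.5592 0.0049 0.07  ] [0.5663 0.0062 0.07  ]
0.08 [0.5553 0.0064 0.08  ] [0.5702 0.0013 0.08  ]
[[ 36  36  35  37  41  49  50  38  29  27  27  30  38  65 105 126 130 132
  142 154 159 166 217 248 252 247]
 [ 53  68  70  70  70  70  73  67  37  28  27  27  28  31  59 101 128 130
  131 144 158 160 161 173 222 249]
 [ 90 106 107 108 107 107 104  84  45  28  27  26  27  29  46  93 127 130
  134 146 158 159 158 158 165 209]
 [ 75  75  75  75  75  69  53  32  27  27  26  27  28  32  59 101 127 129
  133 147 158 160 160 160 160 160]
 [ 93  86  94 114 119  85  57  44  34  32  33  35  47  77 110 128 132 137
  149 151 138 130 146 158 160 156]]
```

View pics/w4.png

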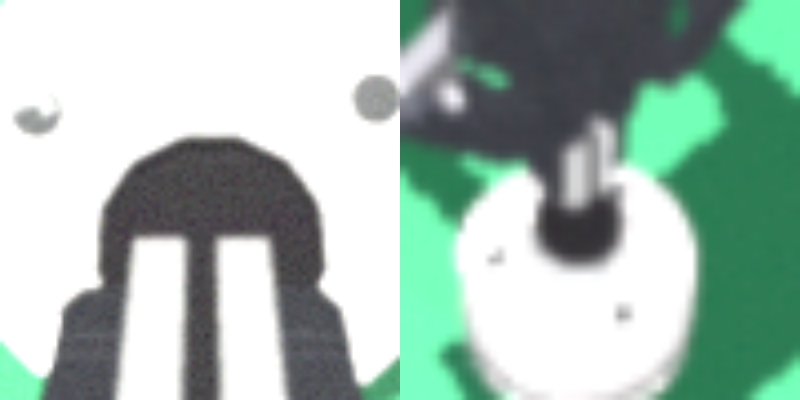

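The cap hasn't moved and the tip is now almost on it, so the real fingertip lies at least 17 mm above the reported TCP. I'll continue in small steps.

```bash
python3 -m handwheel '[[[0,0,0.7],[0,0,0],1]]'|grep -E "pos|contact";python3 -m handwheel '[[[0,0,0.7],[0,0,0],1]]'|grep -E "pos|contact";python3 -m handwheel '[[[0,0,0.7],[0,0,0],1]]'|grep -E "pos|contact"; python3 -m handwheel '[[[0,0,0.7],[0,0,0],1]]'|grep -E "pos|contact"; python3 -m handwheel '[[[0,0,0.7],[0,0,0],1]]'|grep -E "pos|contact"
```

```text
position: [0.562, 0.0035, 0.0444]
contact_force: [-0.4, 0.0, 0.3]
position: [0.5619, 0.0035, 0.0436]
contact_force: [0.0, -0.6, 0.0]
position: [0.5619, 0.0035, 0.0428]
contact_force: [-1.7, -0.2, 0.3]
position: [0.5619, 0.0035, 0.0421]
contact_force: [0.2, 0.5, -0.8]
position: [0.5619, 0.0035, 0.0415]
contact_force: [-0.2, -0.7, -0.7]
```

```bash
cat > ck.py <<'E'
from h import *
import sys
b=vision.get_image("scene"); a=vision.get_image("wrist"); n=sys.argv[1]; cv2.imwrite(f"pics/s{n}.png",b);cv2.imwrite(f"pics/w{n}.png",a)
g=b.max(2).astype(float)
for u in(270,272,274):
    c=g[:,u]; k=next(y for y in range(229,245) if c[y]>80); bot=k-1+(80-c[k-1])/(c[k]-c[k-1])
    k=next(y for y in range(229,210,-1) if c[y]>60); print(u,"cap bottom %.2f tip end %.2f"%(bot,k+(c[k]-60)/(c[k]-c[k+1])))
g=a.max(2).astype(float); print("wrist cap front",next(y for y in range(250,200,-1) if g[y,281]>100), "tip", next(y for y in range(240,275) if g[y,271]>100))
print(readout.get_state()["contact_force"],readout.get_state()["effort"])
E
python3 ck.py 5;  python3 -m handwheel '[[[0,0,0.7],[0,0,0],1]]'|grep -E "pos|contact"; python3 -m handwheel '[[[0,0,0.7],[0,0,0],1]]'|grep -E "pos|contact"
```

```text
270 cap bottom 232.53 tip end 226.23
272 cap bottom 232.74 tip end 226.51
274 cap bottom 232.51 tip end 224.60
wrist cap front 232 tip 254
[-0.36081624 -0.54509146  0.19943064] [-2.07955498e-03 -4.32852602e+01 -1.98264921e+01  1.71582196e-04
 -9.33589996e-03  4.03147203e-05]
position: [0.562, 0.0035, 0.0408]
contact_force: [-0.3, 0.0, -0.6]
position: [0.5619, 0.0035, 0.0401]
contact_force: [-0.1, -0.3, 0.2]
```

```bash
python3 -m handwheel '[[[0,0,0.7],[0,0,0],1]]'|grep -E "pos|contact";python3 -m handwheel '[[[0,0,0.7],[0,0,0],1]]'|grep -E "pos|contact";python3 -m handwheel '[[[0,0,0.7],[0,0,0],1]]'|grep -E "pos|contact"; python3 -m handwheel '[[[0,0,0.7],[0,0,0],1]]'|grep -E "pos|contact"; python3 ck.py 6
```

```text
position: [0.5619, 0.0035, 0.0393]
contact_force: [-1.0, -0.2, 0.9]
position: [0.5619, 0.0035, 0.0387]
contact_force: [0.4, -0.8, 0.7]
position: [0.5619, 0.0035, 0.0379]
contact_force: [-0.0, -0.0, 0.1]
position: [0.5619, 0.0035, 0.0372]
contact_force: [-0.0, 0.7, 0.4]
270 cap bottom 232.51 tip end 227.23
272 cap bottom 232.74 tip end 227.56
274 cap bottom 232.54 tip end 225.61
wrist cap front 235 tip 254
[-0.54004347 -0.08130288 -0.01561252] [-3.24959728e-03 -4.33869338e+01 -1.96597159e+01 -1.90066766e-05
 -9.31161252e-03  3.08250321e-05]
```

Allowing for the 22 mm pad width, both views put the fingertip about 35–40 mm above the reported TCP, so contact should come near z ≈ 0.025. I'll continue with 1 mm force-checked steps, which are safe because the plunger has 14 mm of soft travel.

```bash
python3 -m handwheel '[[[0,0,1],[0,0,0],1]]'|grep -E "pos|contact";python3 -m handwheel '[[[0,0,1],[0,0,0],1]]'|grep -E "pos|contact";python3 -m handwheel '[[[0,0,1],[0,0,0],1]]'|grep -E "pos|contact"; python3 -m handwheel '[[[0,0,1],[0,0,0],1]]'|grep -E "pos|contact"; python3 -m handwheel '[[[0,0,1],[0,0,0],1]]'|grep -E "pos|contact";  python3 ck.py 7
```

```text
position: [0.562, 0.0035, 0.0363]
contact_force: [1.0, -0.3, 0.6]
position: [0.5619, 0.0035, 0.0352]
contact_force: [0.1, -0.6, -0.0]
position: [0.5619, 0.0035, 0.0342]
contact_force: [-0.5, 0.8, -0.1]
position: [0.5619, 0.0036, 0.0332]
contact_force: [0.7, 0.2, -0.1]
position: [0.5619, 0.0035, 0.0322]
contact_force: [0.6, 0.7, -0.6]
270 cap bottom 232.53 tip end 228.23
272 cap bottom 232.76 tip end 228.51
274 cap bottom 232.54 tip end 226.56
wrist cap front 239 tip 240
[-0.13465136  0.11495384 -0.15471749] [-2.79434447e-03 -4.35074258e+01 -1.94623590e+01  4.16745224e-04
 -1.35541041e-02  8.02398318e-06]
```

```bash
python3 -m handwheel '[[[0,0,1],[0,0,0],1]]'|grep -E "pos|contact";python3 -m handwheel '[[[0,0,1],[0,0,0],1]]'|grep -E "pos|contact";python3 -m handwheel '[[[0,0,1],[0,0,0],1]]'|grep -E "pos|contact"; python3 -m handwheel '[[[0,0,1],[0,0,0],1]]'|grep -E "pos|contact";  python3 ck.py 8; python3 -c "
from h import *
cv2.imwrite('pics/v8.png',np.hstack([cv2.resize(np.clip(cv2.imread('pics/w8.png')[140:310,195:365]*1.6,0,255).astype(np.uint8),(400,400)),cv2.resize(np.clip(cv2.imread('pics/s8.png')[180:250,235:305]*1.6,0,255).astype(np.uint8),(400,400))]))"
```

```text
position: [0.562, 0.0035, 0.0313]
contact_force: [0.4, 0.2, -0.2]
position: [0.562, 0.0035, 0.0303]
contact_force: [0.4, -0.0, 0.2]
position: [0.5619, 0.0035, 0.0292]
contact_force: [-0.4, -0.3, 0.4]
position: [0.5619, 0.0035, 0.0282]
contact_force: [-0.2, 0.7, 0.1]
270 cap bottom 232.55 tip end 229.20
272 cap bottom 229.05 tip end 229.48
274 cap bottom 232.56 tip end 227.58
wrist cap front 242 tip 240
[-0.34312052 -0.13703401 -0.92185241] [-3.92933012e-03 -4.36094320e+01 -1.93004036e+01  8.96382744e-05
 -1.35874379e-02 -1.07763577e-05]
```

View pics/v8.png

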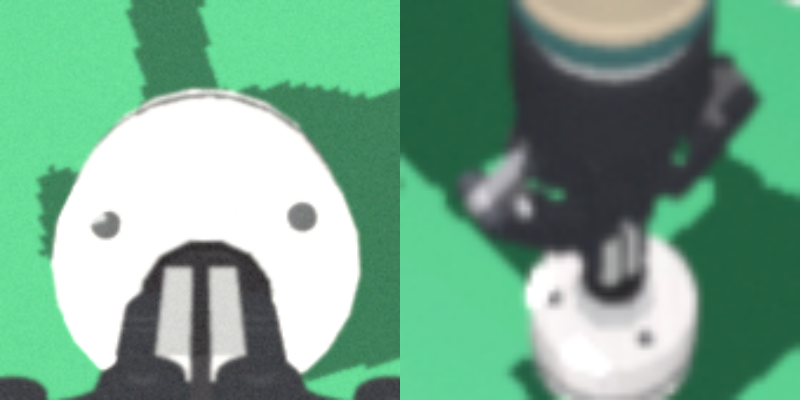

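The wrist view shows the tip inset about 4 mm from the cap's near edge, so with the 11 mm half width it's centred and almost touching.

```bash
python3 -m handwheel '[[[0,0,1],[0,0,0],1]]'|grep -E "pos|contact";python3 -m handwheel '[[[0,0,1],[0,0,0],1]]'|grep -E "pos|contact";python3 -m handwheel '[[[0,0,1],[0,0,0],1]]'|grep -E "pos|contact"; python3 -m handwheel '[[[0,0,1],[0,0,0],1]]'|grep -E "pos|contact"
```

```text
position: [0.562, 0.0035, 0.0273]
contact_force: [-0.4, -0.4, 0.2]
position: [0.5619, 0.0035, 0.0263]
contact_force: [0.5, 0.3, -0.4]
position: [0.5619, 0.0035, 0.0252]
contact_force: [-1.1, 0.5, 3.7]
position: [0.562, 0.0035, 0.0247]
contact_force: [-0.9, -0.6, 3.4]
```

Contact came at a reported z of about 0.0255, so the offset is about 36 mm. Now I'll press in by force.

```bash
python3 -m handwheel '[[[0,0,1],[0,0,0],1],[[0,0,1],[0,0,0],1],[[0,0,1],[0,0,0],1],[[0,0,1],[0,0,0],1]]'|grep -E "pos|contact";python3 -m handwheel '[[[0,0,1],[0,0,0],1]]'|grep -E "pos|contact"; python3 -m handwheel '[[[0,0,1],[0,0,0],1]]'|grep -E "pos|contact"
```

```text
position: [0.562, 0.0035, 0.0204]
contact_force: [-1.3, -0.6, 4.7]
position: [0.562, 0.0035, 0.0193]
contact_force: [-1.0, -0.3, 4.7]
position: [0.562, 0.0035, 0.0183]
contact_force: [-1.7, 0.4, 5.0]
```

```bash
python3 -m handwheel '[[[0,0,1],[0,0,0],1]]'|grep -E "pos|contact"; python3 -m handwheel '[[[0,0,1],[0,0,0],1]]'|grep -E "pos|contact"; python3 -m handwheel '[[[0,0,0.5],[0,0,0],1]]'|grep -E "clock|pos|contact"
```

```text
position: [0.562, 0.0035, 0.0173]
contact_force: [-1.6, 0.3, 5.9]
position: [0.562, 0.0035, 0.0164]
contact_force: [-1.0, 0.2, 6.4]
clock: 11.48
position: [0.562, 0.0035, 0.0159]
contact_force: [-2.2, -0.1, 6.6]
```

Force 6.6 N and about 10 mm in, so the round plunger is set. Next I'll lift and travel to the square unit.

```bash
python3 -m handwheel '[[[0,0,-3],[0,0,0],1],[[0,0,-10],[0,0,0],1],[[0,0,-30],[0,0,0],1],[[0,0,-30],[0,0,0],1],[[0,0,-30],[0,0,0],1],[[0,0,-27],[0,0,0],1],[[1.5,-35,0],[0,0,0],1],[[1.5,-35,0],[0,0,0],1],[[1.5,-35,0],[0,0,0],1],[[1.5,-35,0],[0,0,0],1],[[1.5,-35,0],[0,0,0],1],[[0,-20,0],[0,0,0],1],[[0,0,0],[0,0,0],1],[[0,0,0],[0,0,0],1]]'
python3 - <<'E'
from h import *
print(totool([.487,-.177,.046]))
S,T=cam("scene"),cam("top")
a,b=vision.get_image("scene"),vision.get_image("top")
cv2.imwrite("pics/s9.png",a);cv2.imwrite("pics/t9.png",b)
i0=cv2.imread("pics/scene0.png")
print(a.max(2)[218:244,268:277:2].T)
W=wcam(); g=vision.get_image("wrist"); cv2.imwrite("pics/w9.png",g); print("cap px",proj(W,[.487,-.177,.077]),proj(W,[.563,.0035,.062]),proj(W,[.563,.0035,.052]))
E
```

```text
clock: 13.22
position: [0.4873, -0.176, 0.146]
ee_rot: [0.0, 0.177, 0.984, 0.0]
contact_force: [0.8, -0.0, -0.7]
width: 0.0002
gripper_force: 0.0
[ -0.1  -1.1 100. ]
[[124 150 219 248 250 250 246 220 140  76  47  43  43  45  53 110 177 209
  227 245 249 249 249 249 248 240]
 [127 170 229 248 249 248 229 130  55  43  44  42  43  44  44  46  72 136
  177 221 248 249 250 250 250 250]
 [129 181 235 248 249 247 221  91  43  43  42  43  43  45  45  48  66 148
  205 230 248 249 249 249 249 249]
 [128 175 232 248 249 247 229 140  62  42  43  44  43  43  45  42  73 151
  194 224 248 249 249 250 249 246]
 [124 142 213 246 231 159 167 200 173 105  63  48  47  51  66 110 170 211
  234 243 221 166 219 248 249 236]]
cap px [278.14508073 211.85402979] [519.45466707 217.09052978] [511.34903886 213.66552115]
```

The scene view shows the round cap down about 2.1 px, roughly 10 mm, and the drum has not moved. Now I'll descend on the square unit.

```bash
python3 -m handwheel '[[[0,-1,30],[0,0,0],1],[[0,0,30],[0,0,0],1],[[0,0,25],[0,0,0],1],[[0,0,10],[0,0,0],1],[[0,0,1],[0,0,0],1],[[0,0,0],[0,0,0],1]]'|grep -E "pos|contact";python3 -m handwheel '[[[0,0,2],[0,0,0],1]]'|grep -E "pos|contact"; python3 -m handwheel '[[[0,0,1],[0,0,0],1]]'|grep -E "pos|contact"; python3 -m handwheel '[[[0,0,1],[0,0,0],1]]'|grep -E "pos|contact"; python3 -m handwheel '[[[0,0,1],[0,0,0],1]]'|grep -E "pos|contact"; python3 -m handwheel '[[[0,0,1],[0,0,0],1]]'|grep -E "pos|contact"
```

```text
position: [0.4875, -0.1778, 0.0506]
contact_force: [0.1, 0.5, 1.1]
position: [0.4875, -0.178, 0.0488]
contact_force: [0.3, -0.5, 0.4]
position: [0.4869, -0.1777, 0.0472]
contact_force: [0.3, 0.2, 0.5]
position: [0.4867, -0.1777, 0.046]
contact_force: [-0.6, -0.3, 0.1]
position: [0.4866, -0.1776, 0.0448]
contact_force: [0.4, 0.2, -0.9]
position: [0.4866, -0.1776, 0.0437]
contact_force: [-0.3, 0.6, 0.6]
```

```bash
python3 -m handwheel '[[[0,0,1],[0,0,0],1],[[0,0,1],[0,0,0],1]]'|grep -E "pos|contact"; python3 -m handwheel '[[[0,0,1],[0,0,0],1]]'|grep -E "pos|contact"; python3 -m handwheel '[[[0,0,1],[0,0,0],1]]'|grep -E "pos|contact"; python3 -m handwheel '[[[0,0,1],[0,0,0],1]]'|grep -E "pos|contact"; python3 -m handwheel '[[[0,0,1],[0,0,0],1]]'|grep -E "pos|contact"
```

```text
position: [0.4866, -0.1776, 0.0417]
contact_force: [-0.6, 0.5, 0.2]
position: [0.4866, -0.1776, 0.0407]
contact_force: [-0.7, -0.3, 3.4]
position: [0.4867, -0.1776, 0.0401]
contact_force: [-1.4, 0.4, 4.4]
position: [0.4866, -0.1776, 0.0391]
contact_force: [-1.8, 0.6, 4.3]
position: [0.4867, -0.1776, 0.038]
contact_force: [-1.1, 0.5, 4.8]
```

```bash
python3 -m handwheel '[[[0,0,1],[0,0,0],1],[[0,0,1],[0,0,0],1],[[0,0,1],[0,0,0],1]]'|grep -E "pos|contact"; python3 -m handwheel '[[[0,0,1],[0,0,0],1]]'|grep -E "pos|contact"; python3 -m handwheel '[[[0,0,1],[0,0,0],1]]'|grep -E "pos|contact"
```

```text
position: [0.4867, -0.1776, 0.0348]
contact_force: [-1.1, -0.0, 5.5]
position: [0.4867, -0.1776, 0.0338]
contact_force: [-1.9, -0.0, 5.6]
position: [0.4866, -0.1776, 0.0328]
contact_force: [-2.1, 1.0, 5.1]
```

```bash
python3 -m handwheel '[[[0,0,1],[0,0,0],1]]'|grep -E "pos|contact"; python3 -m handwheel '[[[0,0,0.5],[0,0,0],1]]'|grep -E "clock|pos|contact"
```

```text
position: [0.4867, -0.1776, 0.0318]
contact_force: [-1.1, 0.5, 5.0]
clock: 16.38
position: [0.4867, -0.1776, 0.0313]
contact_force: [-1.4, 0.7, 4.9]
```

Square plunger is about 9.7 mm in. Next I'll travel to the tall unit.

```bash
python3 -m handwheel '[[[0,0,-3],[0,0,0],1],[[0,0,-10],[0,0,0],1],[[0,0,-30],[0,0,0],1],[[0,0,-30],[0,0,0],1],[[0,0,-30],[0,0,0],1],[[0,0,-27],[0,0,0],1],[[12,36,0],[0,0,0],1],[[12,36,0],[0,0,0],1],[[12,36,0],[0,0,0],1],[[12,36,0],[0,0,0],1],[[12,36,0],[0,0,0],1],[[12,36,0],[0,0,0],1],[[12,36,0],[0,0,0],1],[[12,36,0],[0,0,0],1],[[12,36,0],[0,0,0],1],[[12,36,0],[0,0,0],1],[[8,20,0],[0,0,0],1],[[5,14,0],[0,0,0],1],[[0,0,0],[0,0,0],1],[[0,0,0],[0,0,0],1]]'
python3 - <<'E'
from h import *
print(totool([.499,.238,.062]))
W=wcam(); a=vision.get_image("wrist"); cv2.imwrite("pics/w10.png",a)
p=proj(W,[.499,.238,.094]); b,s=dark(a,p.round().astype(int),22,60); print(p,b,s,onplane(W,b,.093))
S=vision.get_image("scene"); cv2.imwrite("pics/s10.png",S)
i0=cv2.imread("pics/scene0.png")
for u,v,h in((194,260,"sq"),(272,229,"rd")): print(h,dark(i0,(u,v),9),dark(S,(u,v),9))
E
```

```text
clock: 18.88
position: [0.4992, 0.2373, 0.1613]
ee_rot: [0.0, 0.177, 0.984, -0.0]
contact_force: [0.1, -0.5, 0.2]
width: -0.0001
gripper_force: 0.0
[ 0.4  0.7 99.3]
[280.73733298 211.64532342] [282.70945946 209.45833333] [  7   3  34  34 888] [0.49816988 0.23990447 0.093     ]
sq (array([193.86746988, 259.38554217]), array([ 4,  4, 11, 10, 83], dtype=int32)) (array([194.22535211, 261.        ]), array([ 5,  6, 10,  9, 71], dtype=int32))
rd (array([272., 228.]), array([ 5,  4,  9,  9, 69], dtype=int32)) (array([271.88333333, 229.68333333]), array([ 5,  6,  9,  8, 60], dtype=int32))
```

Both caps have moved down visibly, and the tall cap is confirmed under the tool. Descending.

```bash
python3 -m handwheel '[[[0,1,30],[0,0,0],1],[[0,0,30],[0,0,0],1],[[0,0,25],[0,0,0],1],[[0,0,8],[0,0,0],1],[[0,0,1],[0,0,0],1],[[0,0,0],[0,0,0],1],[[0,0,0],[0,0,0],1]]'|grep -E "pos|contact";python3 -m handwheel '[[[0,0,2],[0,0,0],1],[[0,0,2],[0,0,0],1]]'|grep -E "pos|contact"; python3 -m handwheel '[[[0,0,1],[0,0,0],1]]'|grep -E "pos|contact"; python3 -m handwheel '[[[0,0,1],[0,0,0],1]]'|grep -E "pos|contact"; python3 -m handwheel '[[[0,0,1],[0,0,0],1]]'|grep -E "pos|contact"; python3 -m handwheel '[[[0,0,1],[0,0,0],1]]'|grep -E "pos|contact"
```

```text
position: [0.5003, 0.2392, 0.0684]
contact_force: [0.7, -0.1, -0.2]
position: [0.4996, 0.2391, 0.0634]
contact_force: [-1.0, 0.7, 0.3]
position: [0.4994, 0.239, 0.0622]
contact_force: [0.2, -0.6, -0.2]
position: [0.4995, 0.239, 0.0612]
contact_force: [0.1, 0.4, -0.8]
position: [0.4996, 0.239, 0.0602]
contact_force: [-0.9, -0.3, 0.1]
position: [0.4996, 0.239, 0.0592]
contact_force: [-0.1, 0.0, 0.4]
```

```bash
python3 -m handwheel '[[[0,0,1],[0,0,0],1]]'|grep -E "pos|contact"; python3 -m handwheel '[[[0,0,1],[0,0,0],1]]'|grep -E "pos|contact"; python3 -m handwheel '[[[0,0,1],[0,0,0],1]]'|grep -E "pos|contact"; python3 -m handwheel '[[[0,0,1],[0,0,0],1]]'|grep -E "pos|contact"; python3 -m handwheel '[[[0,0,1],[0,0,0],1]]'|grep -E "pos|contact"
```

```text
position: [0.4996, 0.239, 0.0582]
contact_force: [0.4, -0.2, 0.1]
position: [0.4996, 0.239, 0.0573]
contact_force: [-1.1, -1.0, 3.8]
position: [0.4996, 0.239, 0.0567]
contact_force: [-0.4, 0.1, 4.9]
position: [0.4996, 0.239, 0.0557]
contact_force: [-0.8, -0.1, 4.3]
position: [0.4996, 0.239, 0.0546]
contact_force: [-1.1, -1.2, 4.0]
```

Contact at about 0.0577; the target is about 0.048.

```bash
python3 -m handwheel '[[[0,0,1],[0,0,0],1],[[0,0,1],[0,0,0],1],[[0,0,1],[0,0,0],1]]'|grep -E "pos|contact"; python3 -m handwheel '[[[0,0,1],[0,0,0],1]]'|grep -E "pos|contact"; python3 -m handwheel '[[[0,0,1],[0,0,0],1]]'|grep -E "pos|contact"; python3 -m handwheel '[[[0,0,1],[0,0,0],1]]'|grep -E "pos|contact"
```

```text
position: [0.4996, 0.239, 0.0513]
contact_force: [-1.4, -0.9, 4.7]
position: [0.4996, 0.239, 0.0503]
contact_force: [-2.1, -0.9, 5.3]
position: [0.4996, 0.239, 0.0494]
contact_force: [-1.6, -0.0, 5.7]
position: [0.4996, 0.239, 0.0484]
contact_force: [-0.9, -1.0, 5.8]
```

```bash
python3 -m handwheel '[[[0,0,0.5],[0,0,0],1]]'|grep -E "pos|contact"; python3 -m handwheel '[[[0,0,-3],[0,0,0],1],[[0,0,-10],[0,0,0],1],[[0,0,-30],[0,0,0],1],[[0,0,-30],[0,0,0],1],[[0,0,-30],[0,0,0],1],[[0,0,-30],[0,0,0],1],[[40,40,0],[0,0,0],1],[[40,40,0],[0,0,0],1],[[40,40,0],[0,0,0],1],[[40,40,0],[0,0,0],1],[[0,0,0],[0,0,0],1],[[0,0,0],[0,0,0],1],[[0,0,0],[0,0,0],1]]'
python3 - <<'E'
from h import *
S=vision.get_image("scene"); T=vision.get_image("top"); cv2.imwrite("pics/s11.png",S); cv2.imwrite("pics/t11.png",T)
i0=cv2.imread("pics/scene0.png")
for u,v,h in((272,229,"rd"),(194,260,"sq"),(311,148,"tall")): print(h,*dark(i0,(u,v),9),*dark(S,(u,v),9))
c=lambda i:i[110:310,160:340]
cv2.imwrite("pics/v11.png",cv2.resize(np.hstack([c(i0),c(S)]),(790,440)))
E
```

```text
position: [0.4996, 0.239, 0.0479]
contact_force: [-1.2, -0.4, 5.6]
clock: 23.72
position: [0.406, 0.4435, 0.181]
ee_rot: [0.0, 0.178, 0.984, -0.0]
contact_force: [-0.2, 0.3, 0.9]
width: 0.0001
gripper_force: 0.0
rd [272. 228.] [ 5  4  9  9 69] [271.921875 229.71875 ] [ 5  6  9  9 64]
sq [193.86746988 259.38554217] [ 4  4 11 10 83] [194.36363636 260.97402597] [ 5  6 10  9 77]
tall [310.8        147.13333333] [ 5  4  8  9 60] [310.61538462 149.75      ] [ 5  7  8  8 52]
```

View pics/v11.png

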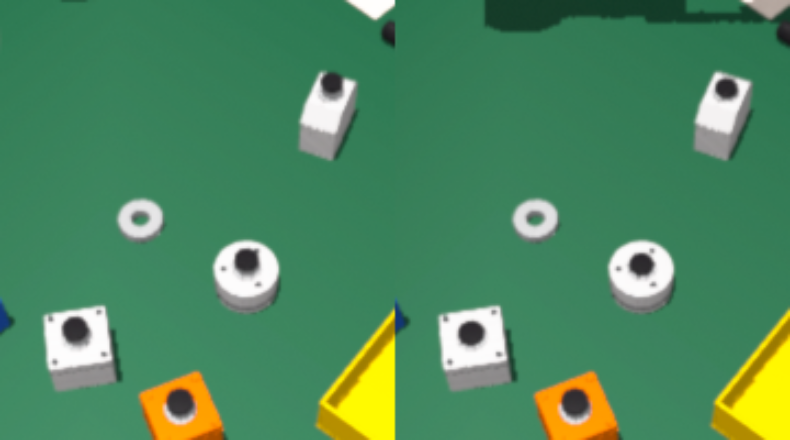

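In the before and after crops all three caps sit clearly lower: round (641,264), square (471,333), tall (726,88). No unit or bystander in view has moved, and the hand is clear, so I'll hand in.

```bash
python3 -c "
from rig import manip; print(manip.sign_off())"
```

```text
the job is handed in; nothing more can be done
None
```

I pressed all three plungers in the order round, square, tall, each about 10 mm of its 14 mm travel with readings up to 6.6 N; the after-picture shows the units where they stood and the hand is clear, and I handed the job in at about 24 s (the sign-off gave no verdict).

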